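# Press the round flask down into the sprung ring of the vortex mixer and hold it there

### The arm

A 7-joint arm with a two-finger parallel gripper is mounted at the origin on a cart in front of the work surface, level with it; the furniture and walls round the work are solid. World frame = base frame: x ahead of the robot, y to its left, z up, the work surface at z = 0. Lengths are in m, angles in rad, forces in N, time in s.
With the tool pointing down it reaches from about 0.425 to 0.875 m from the base axis. Payload 9.9 kg.
Tool frame: the origin (TCP) lies between the finger pads; the fingertips stand 19 mm ahead of it and the grasp point (between the pads) is the TCP; z points along the fingers, y is the line along which they close (so a half turn about z gives the same grasp; the last joint's range is limited). The gripper opens to 85 mm and grips with 20 to 120 N. Pads are 22 mm wide; open, the fingers measure 114 mm over their backs; the gripper's body (76 mm by 85 mm) begins 54 mm behind the grasp point. The pads swing forward as they close: fully open they stand 13 mm farther back than shut.
Start: joints at [1.199, 0.576, 0.025, 1.437, -0.015, 1.129, -0.057], TCP at [0.192, -0.647, 0.25] pointing down, gripper open.
Joint ranges: [-2.76, 2.76], [-0.34, 2.15], [-1.52, 1.57], [0.19, 2.46], [-1.09, 4.23], [0.17, 1.99], [-2.82, 2.82]. Speed limits (rad/s): [2.22, 2.22, 3.01, 3.01, 3.14, 3.14, 3.14].

### API

Orientations are given as a unit quaternion [w, x, y, z].
In Python, from rig import robot gives the robot as it stands.
- The arm moves only by the tool jog_arm, never from a script. Its argument "rows" is a list that holds one entry, the list of rows, each a list of 7 numbers: the closure, from 0 (fully open) to 1 (shut), then the shift along the tool's x, y, z in mm, then the turn, a rotation vector about the tool's x, y, z in rad. In form: [[[gripper, x, y, z, rx, ry, rz], ...]]. A call has 1 to 20 rows; each row is the pose to reach, as a shift and turn from the pose commanded when the call began, along the tool's axes at that moment; what a row does not reach only later rows make up. A row lasts 1/10 s, in which the tool goes at most 50 mm and 8.59 degrees, less where a joint would pass 70% of its speed; a pose out of reach is approached as far as the arm can. A call with a gripper value outside its range is refused whole. The fingers move at their own pace and stop on an object; the grip force is fixed at half the most. Time passes only in rows, so rows that repeat a pose let the fingers close. It gives the time, the measured TCP pose, the force, the opening and the grip force at its end, in the units of the state.
- robot.get_obs(): the state, without advancing time (a new reading comes with each control period).
- robot.capture(name): name is "scene" or "top" or "wrist"; returns the picture (480x640x3 uint8, red, green, blue); there is no depth.
- robot.camera_model(name): a dict with "fx", "fy", "cx", "cy" (pixels), "T" (4x4, takes a point from camera to world coordinates). Camera axes: x right, y down, z forward; pixel columns grow to the right and rows downward; lengths in m; the calibration is good to about 2 mm. The wrist camera is an equidistant fisheye: a pixel r from the principal point sees the ray r / f radians off the axis. A picture is of the moment at which its call begins: read the wrist's pose just before it. camera_model takes no time and is no camera call; for the wrist camera it gives the pose at the moment of the call.
- robot.hand_in(): hands the job in; it is judged then, once.
Trained networks look in the newest picture that a camera, given by its name, has taken for a name from the list of things; names that differ only in an ending like _2 or _b are one class to them, and where a whole thing is asked for, a point or a joint stands for the part that bears it (a point fixed in the world has none). Each returns a list of dicts, best first, with "score" (0 to 1); they miss things now and then, are a little off and sometimes report something else, mostly with a low value. They report only what shows in the picture. A call takes as long as a camera call. They do not tell look-alikes from the thing itself.
- robot.spot_in(target, camera): "at" ([row, column] in pixels, amid what is visible of it).
- robot.place_of(target, camera): "at" ([row, column] in pixels: a listed point, or the origin of a listed thing).
The state is a dict: "clock": time; "joint_pos": joint angles; "dq": joint speeds; "tau": joint torques, N m; "ee_pos": TCP position; "tool_rot": TCP orientation; "wrist_force": force on the tool from outside, world axes, zero at the start; "wrist_torque": the same for the moment, N m; "grip_width": finger opening in m; "grasp_force": force on a finger pad.
Only numpy, scipy, OpenCV 4.12 (cv2) and the standard library are available. Lean on these libraries where they do the work, as an engineer would, in place of code of your own. Each camera call takes 0.05 s, during which the arm holds its last target. There are 200 camera calls.

### The job

Take the ball-shaped flask out of the hanging rack, sliding it forward out of its slot, and set it upright into the sprung ring on top of the vortex mixer. The mixer only runs while the flask is held down: press it gently straight down until the ring has sunk about a centimetre on its springs, and finish like that, still gripping the flask and holding it down. Carry it upright, do not set it on the table, press with the flask and not with the fingers on the mixer, and leave the conical flask, the timer and the dropper bottle where they are.

Things in the scene. Friction and masses are not known exactly. Their poses are not given: they have to be found in the camera images.
- round_flask: Amber glass flask with a ball-shaped body, 122 mm tall, 0.12 kg; hangs by its collar in the left or right slot of the rack. Origin: underside of the ball, z up the neck. Ball 64 mm wide (centre 32 mm up), neck 20 mm wide, glass collar 34 mm wide from 84 to 89 mm up, white screw cap 28 mm wide from 92 to 122 mm up: grip the cap from above, fingertips just above the collar.
- conical_flask: Amber glass flask of the same height, neck, collar and cap, but with a cone-shaped, flat-bottomed body 64 mm wide at the foot; origin at the centre of its underside. It hangs in the other outer slot of the same rack. Leave it.
- rack: White hanging rack, 104 deep (x), 216 wide (y), 118 mm high, fixed. Origin: centre of its underside; -x is the open front, z up. The 5 mm top plate has three 24 mm wide slots at y = -70, 0, +70 mm, open at its front edge (x = -33 mm); necks hang near x = 0. Under it the ball can rise 17 mm before it touches the plate: it comes out only along -x, clear after 65 mm.
- mixer: Touch-operated vortex mixer: round white body 148 mm across with a sloping control nose on its -x side, fixed to the table. Origin: centre of its underside, on the axis of the ring. An aluminium head plate 106 mm across, 98 mm above the table, carries the sprung ring.
- ring_center (a point): Centre of the mixer's black sprung ring, at mid-height of its 9 mm round bar; moves with the ring; 128 mm above the table when up. The bar's centre line has a radius of 30 mm (opening 51 mm); the ball settles with its underside (flask origin) 11 mm below this point. Three steel sleeves at 44 mm from the axis stand 9 mm above this point.
- ring (a joint): How far the sprung ring is pushed straight down, m: 0 up, 0.015 at its stop. Soft springs: it starts to move at about 3 N and needs about 5 N more per further 10 mm (about 8 N at 0.010, 10 N at the stop); it springs back up when let go.
- timer: Small white bench timer, 61 x 63 x 20 mm, lying in front of the mixer; origin at its underside. Leave it.
- dropper_bottle: Small blue dropper bottle, 24 mm across and 67 mm tall, standing in front of the mixer; origin at its underside. Leave it.
There are look-alikes about, which are no part of the job. What is shaped like the round_flask but green or pink is not meant.

How it is judged:
On the way, in this order (a step that is already met when the one before it is completed fails the run):
1. the round flask has been slid forward clear of the rack (x of round_flask in the frame of rack below -0.06 m), for 0.1 s.
2. its ball sits in the mixer's ring (horizontal distance between round_flask and ring_center below 0.006 m and z of round_flask in the frame of ring_center below -0.008 m), for 0.2 s.
At the end, for the whole second after the job is handed in: Through the last second the gripper still holds the round flask, its ball seated in the ring within 6 mm of centre and within 0.15 rad of upright, at rest, and through the flask alone the ring is kept at least 7 mm down; arm and fingers do not touch the mixer (all of step 2 and value of joint ring above 0.007 m and angle between round_flask's own z axis and vertical below 0.15 rad and linear speed of round_flask below 0.02 m/s and contact force between round_flask and mixer above 4 N and contact force between the fingers and round_flask above 2 N and contact force between each of the arm, the fingers and mixer below 1 N); the arm keeps its last pose, push and grip.
It fails at once if the flask is pressed on the mixer with more than 30 N (contact force between round_flask and mixer above 30 N).
It fails at once if the round flask is tipped by more than 0.5 rad (angle between round_flask's own z axis and vertical above 0.5 rad).
It fails at once if the round flask is set or dropped on the table (height (world z) of round_flask below 0.012 m).
It fails at once if the ring is pushed down by the hand (contact force between any of the fingers, the arm and mixer above 3 N).
It fails at once if the conical flask, timer or dropper bottle is displaced by more than 30 mm (distance of any of conical_flask, timer, dropper_bottle from where it was at the start of the episode above 0.03 m).
It also fails if it takes over 42 s, if anything falls off the work surface, if the arm or the gripper's body presses on something with over 40 N, if the wrist force passes 120 N, or if a joint passes its speed limit or range.

## Working session

There is one attempt and no reset: what is moved stays moved. The work goes in short steps, Python scripts to look and compute and a tool call to move; the robot and the scene stay as the last step left them, time stands still between calls to the robot, and variables do not carry over. Pictures are saved under pics/ and viewed, at most 10 in all, crops included, and the job is handed in when it is done.

Besides the shell and the picture viewer there is one more tool, called after ">>>" in YAML: its name, and indented under it one key for each argument. jog_arm: Moves the arm, as the interface text tells. Its arguments: {"type":"object","properties":{"rows":{"type":"array","items":{"type":"array","items":{"type":"array","items":{"type":"number"}}}}},"required":["rows"]}

```bash
mkdir -p pics
cat > h.py <<'E'
from rig import robot
import numpy as np, cv2
def ray(cam,rc):
    m=robot.camera_model(cam);T=np.array(m["T"]);r,c=rc
    u=(c-m["cx"])/m["fx"];v=(r-m["cy"])/m["fy"]
    if cam=="wrist":
        t=np.hypot(u,v);d=np.array([u/t*np.sin(t),v/t*np.sin(t),np.cos(t)]) if t>1e-9 else np.array([0,0,1.])
    else: d=np.array([u,v,1.])
    return T[:3,3],T[:3,:3]@d
def atz(cam,rc,z):
    o,d=ray(cam,rc);return np.round(o+d*(z-o[2])/d[2],4)
def tri(obs):
    A=np.zeros((3,3));b=np.zeros(3)
    for o,d in obs:
        d=d/np.linalg.norm(d);P=np.eye(3)-np.outer(d,d);A+=P;b+=P@o
    return np.round(np.linalg.solve(A,b),4)
def snap(cam,name):
    im=robot.capture(cam);cv2.imwrite(f"pics/{name}.png",im[:,:,::-1]);return im
E
python3 - <<'E'
from h import *
o=robot.get_obs();print(o["clock"],o["ee_pos"],o["tool_rot"],o["grip_width"])
for c in("scene","top","wrist"):
    snap(c,c+"0");m=robot.camera_model(c);print(c,m["fx"],np.round(m["T"],3).tolist())
    for t in("round_flask","conical_flask","rack","mixer","ring_center"):
        print(t,[(np.round(x["at"],1).tolist(),round(x["score"],2)) for x in robot.place_of(t,c)][:4])
a=cv2.imread("pics/scene0.png");b=cv2.imread("pics/top0.png")
E
```

```text
0.0 [ 0.19147285 -0.64682696  0.2494652 ] [-8.11066054e-04  9.89662120e-01  1.43416180e-01 -1.70148938e-04] 0.08525486569854092
scene 519.9956289679029 [[0.887, -0.359, 0.29, 0.246], [-0.461, -0.669, 0.583, -0.676], [-0.015, -0.651, -0.759, 0.858], [0.0, 0.0, 0.0, 1.0]]
round_flask [([354.4, 462.0], 0.92), ([401.1, 405.9], 0.87), ([333.7, 391.6], 0.57)]
conical_flask [([281.5, 347.9], 0.69)]
rack [([314.8, 370.1], 0.63)]
mixer [([203.4, 304.1], 0.59)]
ring_center [([162.6, 299.6], 0.64)]
top 495.9007242722281 [[-0.024, -0.994, 0.104, 0.435], [-1.0, 0.025, 0.008, -0.111], [-0.011, -0.103, -0.995, 1.192], [0.0, 0.0, 0.0, 1.0]]
round_flask [([256.2, 461.3], 0.62), ([239.5, 412.1], 0.51)]
conical_flask [([245.9, 356.1], 0.56)]
rack [([241.7, 382.8], 0.92)]
mixer [([240.3, 246.9], 0.82)]
ring_center [([232.3, 233.2], 0.64)]
wrist 371.64829954431775 [[0.283, -0.924, -0.256, 0.256], [-0.959, -0.273, -0.075, -0.629], [-0.0, 0.267, -0.964, 0.374], [0.0, 0.0, 0.0, 1.0]]
round_flask []
conical_flask []
rack []
mixer []
ring_center []
```

View pics/scene0.png

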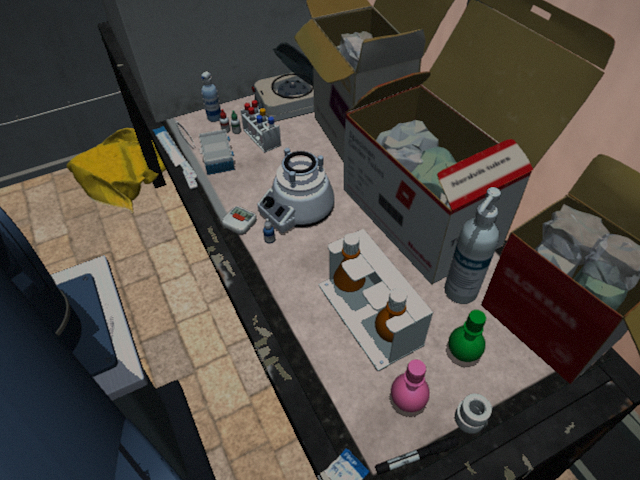

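View pics/top0.png

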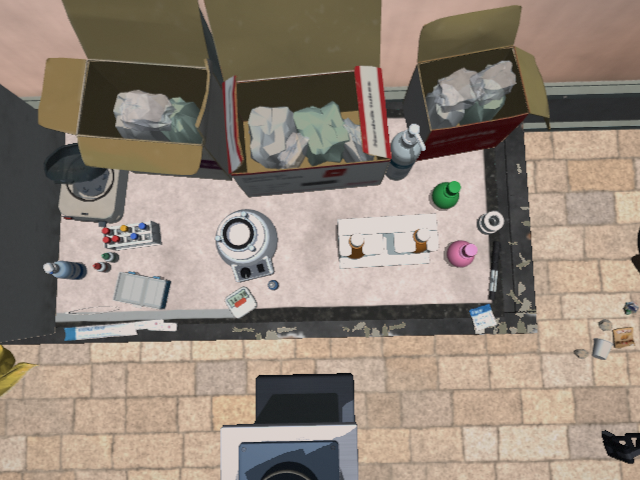

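The scene shows three ball-flask shapes: pink (386,410), green (337,467), both wrong colours, and in the rack two amber flasks at (275,350) and (318,392). In the top view these caps are at (240,357) and (235,423). The networks call the left one conical and the right one round. I'll check this in one enlarged crop.

Run:
```python
from h import *
a=cv2.imread("pics/scene0.png")[215:375,310:450];cv2.imwrite("pics/crop.png",cv2.resize(a,None,fx=3.7,fy=3.7,interpolation=cv2.INTER_CUBIC))
for t,s,tp in(("round",(333.7,391.6),(239.5,412.1)),("con",(281.5,347.9),(245.9,356.1)),("rack",(314.8,370.1),(241.7,382.8)),("mixer",(203.4,304.1),(240.3,246.9)),("ring",(162.6,299.6),(232.3,233.2))):
    z={"rack":0,"mixer":0,"ring":.128}.get(t,.02)
    print(t,tri([ray("scene",s),ray("top",tp)]),atz("scene",s,z),atz("top",tp,z))
for q in((235,423),(240,357)):print(atz("top",q,.14))
```

```text
round [ 0.576  -0.3036  0.0224] [ 0.5772 -0.3027  0.02  ] [ 0.5761 -0.3039  0.02  ]
con [ 0.5621 -0.1696  0.0297] [ 0.5647 -0.1633  0.02  ] [ 0.5642 -0.1705  0.02  ]
rack [ 0.5747 -0.2366 -0.0065] [ 0.5711 -0.2395  0.    ] [ 0.575  -0.2363  0.    ]
mixer [ 0.5903  0.0919 -0.0028] [ 0.5925  0.0884 -0.    ] [0.5867 0.0927 0.    ]
ring [0.5921 0.1032 0.1123] [0.586  0.0864 0.128 ] [0.5887 0.1005 0.128 ]
[ 0.5708 -0.3078  0.14  ]
[ 0.5636 -0.1667  0.14  ]
```

View pics/crop.png

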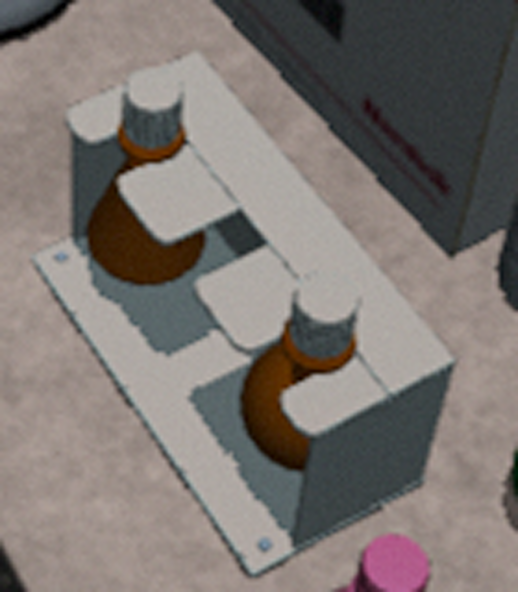

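The left amber flask has straight cone sides, so it is the conical flask. The right one, at scene (318,392), shows a round ball, so it is the round flask. It sits near (0.572, -0.305), and the rack's yaw is about 0.05. I'll move to hover in front of and above it.

>>> jog_arm:
  rows:
    - [[0,20,-11,0,0,0,0.02],[0,60,-34,0,0,0,0.06],[0,105,-59,0,0,0,0.1],[0,150,-84,0,0,0,0.14],[0,195,-110,0,0,0,0.18],[0,240,-135,0,0,0,0.21],[0,285,-160,0,0,0,0.24],[0,325,-183,0,0,0,0.24],[0,365,-206,0,0,0,0.24],[0,395,-223,0,0,0,0.24],[0,415,-234,0,0,0,0.24],[0,422,-238,0,0,0,0.24],[0,422,-238,0,0,0,0.24],[0,422,-238,0,0,0,0.24]]

```text
clock: 2.3
ee_pos: [0.5275, -0.3008, 0.2503]
tool_rot: [0.0, 1.0, 0.023, -0.0]
wrist_force: [0.2, -0.4, -0.2]
grip_width: 0.0855
grasp_force: 0.0
```

Run:
```python
from h import *
o=robot.get_obs();print(o["clock"],o["ee_pos"],o["tool_rot"],o["joint_pos"],o["wrist_force"])
snap("wrist","w1")
m=robot.camera_model("wrist");print(m["cx"],m["cy"],np.round(m["T"],3).tolist())
for t,z in(("round_flask",.034),("conical_flask",.034),("rack",0),("mixer",0),("ring_center",.128)):
    print(t,[(np.round(x["at"],1).tolist(),round(x["score"],2),atz("wrist",x["at"],z).tolist()) for x in robot.place_of(t,"wrist")][:4])
```

```text
2.3 [ 0.52750317 -0.30077797  0.25031267] [ 4.11470515e-04  9.99735723e-01  2.29822676e-02 -3.59775822e-04] [ 0.41582587  0.47343055  0.03809329  1.62676422 -0.01888386  1.04203597
 -1.06556354] [ 0.20551675 -0.38417385 -0.24020385]
321.741671942761 241.61591362938003 [[0.044, -0.962, -0.268, 0.594], [-0.999, -0.043, -0.012, -0.299], [0.0, 0.268, -0.963, 0.374], [0.0, 0.0, 0.0, 1.0]]
round_flask [([199.3, 426.7], 0.93, [0.5462, -0.4004, 0.034]), ([167.6, 324.5], 0.81, [0.5701, -0.3022, 0.034]), ([65.6, 408.8], 0.78, [0.6707, -0.375, 0.034])]
conical_flask []
rack [([159.9, 259.3], 0.59, [0.5737, -0.236, 0.0])]
mixer [([158.6, 22.1], 0.88, [0.5841, 0.085, -0.0]), ([165.3, 324.9], 0.4, [0.5707, -0.302, 0.0])]
ring_center []
```

View pics/w1.png

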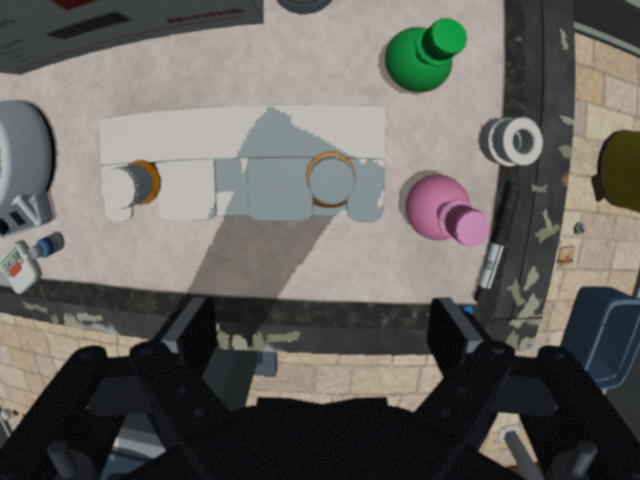

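The wrist view shows the round flask's cap at (181,331), under the hand's shadow, and the conical flask's cap at (187,125). The rack's edges run level in the image, so the tool is aligned with the rack.

Run:
```python
from h import *
for rc,z in(((181,331),.156),((179,330),.123),((187,123),.156),((183,140),.122),((219,112),.118),((219,378),.118),((157,103),.118),((157,386),.118),((106,103),.118),((106,386),.118)):print(rc,atz("wrist",rc,z))
```

```text
(181, 331) [ 0.572 -0.304  0.156]
(179, 330) [ 0.5698 -0.3042  0.123 ]
(187, 123) [ 0.5657 -0.1696  0.156 ]
(183, 140) [ 0.5641 -0.1649  0.122 ]
(219, 112) [ 0.5352 -0.1349  0.118 ]
(219, 378) [ 0.5427 -0.3398  0.118 ]
(157, 103) [ 0.5842 -0.1292  0.118 ]
(157, 386) [ 0.5868 -0.3422  0.118 ]
(106, 103) [ 0.624  -0.1291  0.118 ]
(106, 386) [ 0.6222 -0.3401  0.118 ]
```

>>> jog_arm:
  rows:
    - [[0,15,2,5,0,0,0],[0,35,4,20,0,0,0],[0,44,5,45,0,0,0],[0,44,5,70,0,0,0],[0,44,5,90,0,0,0],[0,44,5,100,0,0,0],[0,44,5,104,0,0,0],[0,44,5,104,0,0,0],[0,44,5,104,0,0,0],[0.3,44,5,104,0,0,0]]

```text
clock: 3.6
ee_pos: [0.5734, -0.3024, 0.1474]
tool_rot: [0.0, 1.0, 0.024, 0.001]
wrist_force: [0.2, -0.8, -0.3]
grip_width: 0.0733
grasp_force: 0.0
```

Run:
```python
from h import *
o=robot.get_obs();print(o["clock"],o["ee_pos"],o["grip_width"],o["wrist_force"])
snap("wrist","w2");snap("scene","s2")
a=cv2.imread("pics/scene0.png")
w=cv2.imread("pics/w2.png")[150:480,150:510];s=cv2.imread("pics/s2.png")[170:390,270:510]
cv2.imwrite("pics/c2.png",np.hstack([cv2.resize(w,(400,367)),cv2.resize(s,(400,367))]))
```

```text
3.6 [ 0.57339085 -0.30244762  0.14739161] 0.07326251499749664 [ 0.16894583 -0.7909382  -0.3254682 ]
```

View pics/c2.png

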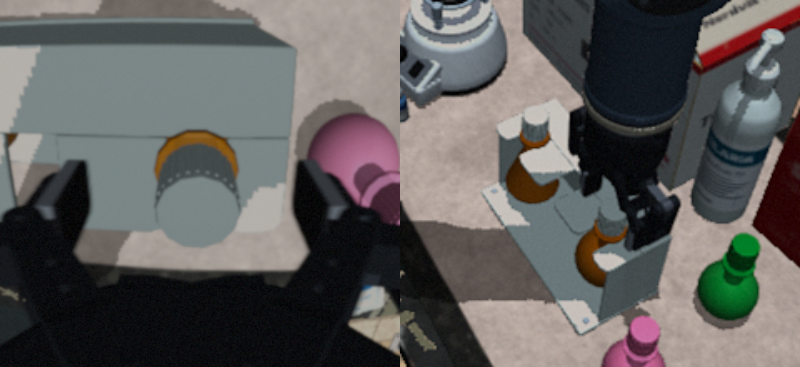

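The cap sits centred between the two pads, and the fingers are clear of the rack, so I can close.

>>> jog_arm:
  rows:
    - [[0.5,-1,1,1,0,0,0],[0.7,-1,1,1,0,0,0],[1,-1,1,1,0,0,0],[1,-1,1,1,0,0,0],[1,-1,1,1,0,0,0],[1,-1,1,1,0,0,0],[1,-1,1,1,0,0,0]]

```text
clock: 4.4
ee_pos: [0.5718, -0.3034, 0.1456]
tool_rot: [0.0, 1.0, 0.024, 0.0]
wrist_force: [-1.7, -0.3, 6.1]
grip_width: 0.0261
grasp_force: 59.0
```

>>> jog_arm:
  rows:
    - [[1,0,0,-2,0,0,0],[1,0,0,-5,0,0,0],[1,0,0,-6,0,0,0],[1,0,0,-6,0,0,0]]

```text
clock: 4.8
ee_pos: [0.572, -0.3031, 0.1513]
tool_rot: [-0.0, 1.0, 0.024, 0.0]
wrist_force: [-0.4, -0.6, -2.2]
grip_width: 0.0262
grasp_force: 59.0
```

>>> jog_arm:
  rows:
    - [[1,-4,0,0,0,0,0],[1,-12,0,0,0,0,0],[1,-22,0,0,0,0,0],[1,-32,0,0,0,0,0],[1,-42,0,0,0,0,0],[1,-52,0,0,0,0,0],[1,-62,0,0,0,0,0],[1,-72,0,0,0,0,0],[1,-82,0,0,0,0,0],[1,-90,0,0,0,0,0],[1,-94,0,0,0,0,0],[1,-94,0,0,0,0,0],[1,-94,0,0,0,0,0]]

```text
clock: 6.1
ee_pos: [0.4785, -0.3076, 0.1514]
tool_rot: [0.0, 1.0, 0.024, 0.0]
wrist_force: [-0.4, -0.4, -2.0]
grip_width: 0.0255
grasp_force: 59.0
```

Run:
```python
from h import *
o=robot.get_obs();print(o["clock"],o["ee_pos"],o["grip_width"],o["wrist_force"],o["joint_pos"])
snap("wrist","w3");snap("scene","s3");snap("top","t3")
for c in("scene","top"):
  for t in("round_flask","ring_center","mixer"):
    print(c,t,[(np.round(x["at"],1).tolist(),round(x["score"],2),atz(c,x["at"],{"round_flask":.04,"ring_center":.128,"mixer":0}[t]).tolist()) for x in robot.place_of(t,c)][:4])
w=cv2.imread("pics/s3.png")[200:420,250:490];s=cv2.imread("pics/t3.png")[195:305,190:310]
cv2.imwrite("pics/c3.png",np.hstack([cv2.resize(w,(390,358)),cv2.resize(s,(390,358))]))
```

```text
6.1 [ 0.4784516  -0.30763204  0.15136337] 0.02552288302227664 [-0.41391294 -0.36434129 -1.99924995] [ 0.47417844  0.52602735  0.02243887  1.84768042 -0.01649274  0.76758945
 -1.01722652]
scene round_flask [([351.6, 463.4], 0.9, [0.6599, -0.3997, 0.04]), ([401.0, 405.7], 0.88, [0.522, -0.4273, 0.04]), ([356.7, 348.3], 0.55, [0.4788, -0.3146, 0.04])]
scene ring_center []
scene mixer [([203.4, 304.0], 0.92, [0.5923, 0.0885, -0.0])]
top round_flask [([200.6, 438.9], 0.86, [0.6643, -0.3675, 0.04]), ([278.6, 416.0], 0.64, [0.4823, -0.3058, 0.04])]
top ring_center [([232.1, 236.2], 0.93, [0.589, 0.0939, 0.128])]
top mixer [([241.6, 246.1], 0.87, [0.5836, 0.0946, 0.0])]
```

View pics/c3.png

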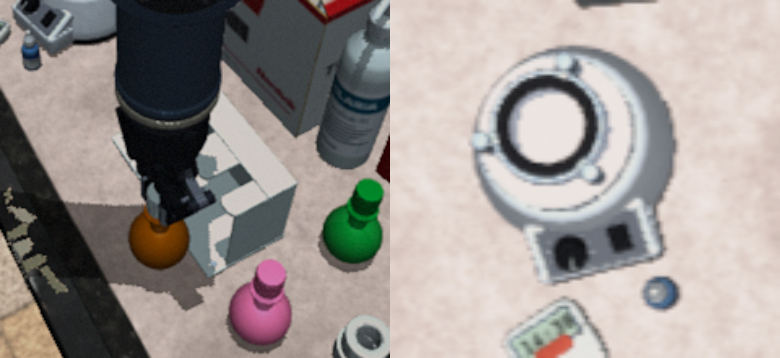

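The flask is out, hanging upright and clear of the rack. Next I'll fit the ring in the top and scene pictures and check the box corner near the mixer.

Run:
```python
from h import *
def fit(p,rc,R,thr=60):
    g=cv2.imread(p,0);r,c=map(int,rc);m=np.zeros_like(g);cv2.circle(m,(c,r),R,255,-1)
    b=((g<thr)&(m>0)).astype(np.uint8)
    n,l,st,ce=cv2.connectedComponentsWithStats(b);i=1+np.argmax(st[1:,4])
    cs,_=cv2.findContours((l==i).astype(np.uint8),cv2.RETR_EXTERNAL,cv2.CHAIN_APPROX_NONE)
    e=cv2.fitEllipse(max(cs,key=len));print(p,e,st[i]);return (e[0][1],e[0][0])
t=fit("pics/t3.png",(234,238),20);s=fit("pics/scene0.png",(162,300),20)
print(atz("top",t,.128),atz("scene",s,.128),tri([ray("top",t),ray("scene",s)]))
print("box FL top",tri([ray("scene",(112,346)),ray("top",(181,236))]),"bottom z0",atz("scene",(190,346),0),atz("top",(195,240),0))
print("box FR",atz("scene",(275,437),0),atz("top",(182,385),0))
```

```text
pics/t3.png ((237.67019653320312, 233.13436889648438), (29.030847549438477, 29.493633270263672), 52.62237548828125) [223 218  31  31 252]
pics/scene0.png ((298.9759826660156, 161.60545349121094), (20.681068420410156, 32.28147888183594), 95.588134765625) [284 152  32  21 258]
[0.5867 0.0908 0.128 ] [0.5862 0.0899 0.128 ] [0.5868 0.091  0.127 ]
box FL top [0.6812 0.0719 0.2313] bottom z0 [0.6991 0.0809 0.    ] [0.6989 0.1088 0.    ]
box FR [ 0.7403 -0.2224  0.    ] [ 0.7219 -0.247   0.    ]
```

Run:
```python
import cv2
a=cv2.imread("pics/scene0.png")[80:280,260:460];b=cv2.imread("pics/t3.png")[100:280,200:400]
cv2.imwrite("pics/c4.png",__import__("numpy").hstack([cv2.resize(a,(400,400)),cv2.resize(b,(400,400))]))
```

```text
(no output)
```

View pics/c4.png

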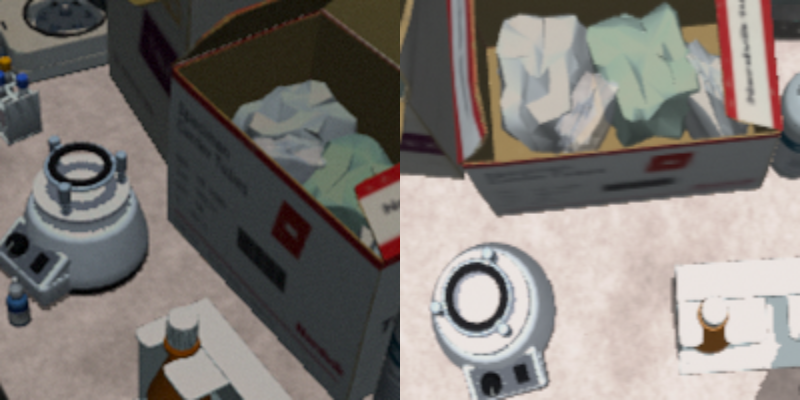

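The ring centre fits at (0.5867, 0.0908), with both cameras agreeing to about 1 mm. The box face at x of about 0.70 is clear. I'll lift first, then carry.

>>> jog_arm:
  rows:
    - [[1,0,0,-10,0,0,0],[1,0,0,-30,0,0,0],[1,0,0,-55,0,0,0],[1,0,-5,-80,0,0,0],[1,0,-20,-105,0,0,0],[1,0,-40,-128,0,0,0],[1,5,-65,-142,0,0,0],[1,15,-95,-150,0,0,0],[1,28,-125,-150,0,0,0],[1,42,-155,-150,0,0,0],[1,56,-185,-150,0,0,0],[1,70,-215,-150,0,0,0],[1,84,-245,-150,0,0,0],[1,97,-275,-150,0,0,0],[1,107,-305,-150,0,0,0],[1,116,-335,-150,0,0,0],[1,122,-360,-150,0,0,0],[1,126,-380,-150,0,0,0],[1,127,-390,-150,0,0,0],[1,127,-393,-150,0,0,0]]

```text
clock: 8.55
ee_pos: [0.5859, 0.0919, 0.3017]
tool_rot: [-0.0, 1.0, 0.025, 0.0]
wrist_force: [-0.1, -0.3, -0.9]
grip_width: 0.0261
grasp_force: 59.1
```

>>> jog_arm:
  rows:
    - [[1,0,0,0,0,0,0],[1,0,0,0,0,0,0],[1,0,0,0,0,0,0]]

```text
clock: 8.85
ee_pos: [0.5861, 0.0895, 0.3014]
tool_rot: [0.0, 1.0, 0.023, 0.0]
wrist_force: [-0.3, -0.4, -1.5]
grip_width: 0.0265
grasp_force: 59.1
```

Run:
```python
from h import *
o=robot.get_obs();print(o["clock"],o["ee_pos"],o["tool_rot"],o["grip_width"],o["wrist_force"])
snap("scene","s5");snap("top","t5");snap("wrist","w5")
for c in("scene","top","wrist"):
  for t in("round_flask","ring_center"):
    print(c,t,[(np.round(x["at"],1).tolist(),round(x["score"],2),atz(c,x["at"],{"round_flask":.19,"ring_center":.128}[t]).tolist()) for x in robot.place_of(t,c)][:4])
w=cv2.imread("pics/s5.png")[70:270,200:400];s=cv2.imread("pics/w5.png")[240:480,200:440]
cv2.imwrite("pics/c5.png",np.hstack([cv2.resize(w,(400,400)),cv2.resize(s,(400,400))]))
```

```text
8.85 [0.58611676 0.08954578 0.30141623] [2.67025119e-04 9.99735542e-01 2.29950968e-02 3.11476049e-05] 0.026480268692808426 [-0.26844622 -0.42173697 -1.52101932]
scene round_flask [([399.2, 407.3], 0.95, [0.4746, -0.4718, 0.19]), ([141.4, 299.4], 0.88, [0.585, 0.0794, 0.19]), ([352.3, 461.4], 0.82, [0.5808, -0.4499, 0.19])]
scene ring_center [([162.5, 299.6], 0.97, [0.5862, 0.0867, 0.128])]
top round_flask [([256.8, 459.0], 0.96, [0.5181, -0.3691, 0.19]), ([226.4, 231.0], 0.87, [0.5921, 0.0926, 0.19]), ([197.3, 439.6], 0.64, [0.6413, -0.3358, 0.19])]
top ring_center [([232.1, 236.9], 0.86, [0.589, 0.0924, 0.128])]
wrist round_flask [([245.0, 318.4], 0.81, [0.5858, 0.0926, 0.19]), ([164.4, 638.1], 0.63, [0.6671, -0.1691, 0.19])]
wrist ring_center []
```

View pics/c5.png

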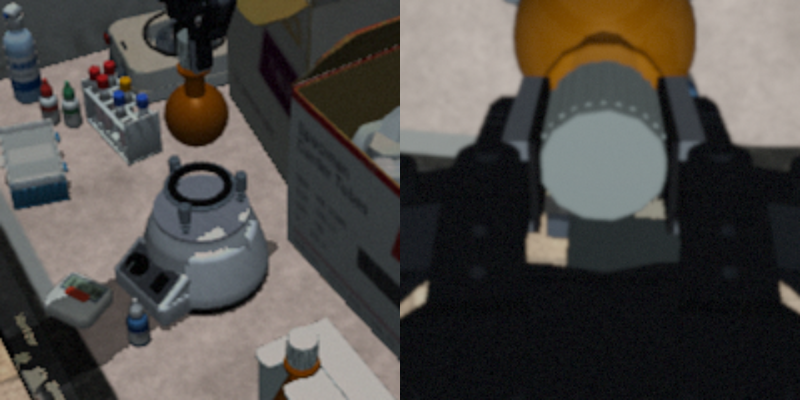

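The flask hangs upright above the ring. I'll check the ball's position from its outline in the scene view.

Run:
```python
from h import *
im=cv2.imread("pics/s5.png").astype(int);B,G,R=im[...,0],im[...,1],im[...,2]
m=((R>B+35)&(R>G+15)).astype(np.uint8);m[:105]=0;m[150:]=0;m[:,:275]=0;m[:,320:]=0
m=cv2.morphologyEx(m,cv2.MORPH_OPEN,np.ones((9,9),np.uint8))
cs,_=cv2.findContours(m,cv2.RETR_EXTERNAL,cv2.CHAIN_APPROX_NONE);c=max(cs,key=len)
(x,y),r=cv2.minEnclosingCircle(c);e=cv2.fitEllipse(c);print(x,y,r,e)
for z in(.216,.222,.228):print(z,atz("scene",(e[0][1],e[0][0]),z),atz("scene",(y,x),z))
```

```text
297.5 124.57691955566406 15.159703254699707 ((297.5073547363281, 124.13470458984375), (26.743480682373047, 29.76955795288086), 86.44054412841797)
0.216 [0.5923 0.1004 0.216 ] [0.5917 0.0991 0.216 ]
0.222 [0.5891 0.0931 0.222 ] [0.5885 0.0919 0.222 ]
0.228 [0.5858 0.0859 0.228 ] [0.5852 0.0846 0.228 ]
```

>>> jog_arm:
  rows:
    - [[1,0,-1,5,0,0,0],[1,0,-1,18,0,0,0],[1,0,-1,32,0,0,0],[1,0,-1,45,0,0,0],[1,0,-1,56,0,0,0],[1,0,-1,62,0,0,0],[1,0,-1,65,0,0,0],[1,0,-1,65,0,0,0],[1,0,-1,65,0,0,0]]

```text
clock: 10.2
ee_pos: [0.5863, 0.092, 0.2368]
tool_rot: [-0.0, 1.0, 0.024, 0.0]
wrist_force: [-0.2, 1.1, -1.8]
grip_width: 0.0266
grasp_force: 59.2
```

>>> jog_arm:
  rows:
    - [[1,0,0,1,0,0,0],[1,0,0,2,0,0,0],[1,0,0,3,0,0,0],[1,0,0,4,0,0,0],[1,0,0,5,0,0,0],[1,0,0,6,0,0,0],[1,0,0,7,0,0,0],[1,0,0,8,0,0,0],[1,0,0,9,0,0,0],[1,0,0,9,0,0,0],[1,0,0,9,0,0,0],[1,0,0,9,0,0,0]]

```text
clock: 11.4
ee_pos: [0.5864, 0.0918, 0.2275]
tool_rot: [0.0, 1.0, 0.024, 0.0]
wrist_force: [0.5, -1.7, 2.5]
grip_width: 0.0261
grasp_force: 59.6
```

>>> jog_arm:
  rows:
    - [[1,0,1,1,0,0,0],[1,0,1,2,0,0,0],[1,0,1,3,0,0,0],[1,0,1,4,0,0,0],[1,0,1,5,0,0,0],[1,0,1,6,0,0,0],[1,0,1,7,0,0,0],[1,0,1,7,0,0,0],[1,0,1,7,0,0,0],[1,0,1,7,0,0,0],[1,0,1,7,0,0,0]]

```text
clock: 12.5
ee_pos: [0.5864, 0.0915, 0.2206]
tool_rot: [-0.0, 1.0, 0.024, 0.0]
wrist_force: [2.7, 2.0, 5.7]
grip_width: 0.0262
grasp_force: 59.9
```

>>> jog_arm:
  rows:
    - [[1,0.5,0,1,0,0,0],[1,1,0,1.5,0,0,0],[1,1,0,1.5,0,0,0],[1,1,0,1.5,0,0,0],[1,1,0,1.5,0,0,0],[1,1,0,1.5,0,0,0],[1,1,0,1.5,0,0,0],[1,1,0,1.5,0,0,0]]

```text
clock: 13.3
ee_pos: [0.5868, 0.0915, 0.2189]
tool_rot: [-0.0, 1.0, 0.024, -0.0]
wrist_force: [-0.6, 1.8, 6.0]
grip_width: 0.0261
grasp_force: 59.9
```

Run:
```python
from h import *
snap("scene","s6");snap("wrist","w6")
for i in range(4):
    o=robot.get_obs();print(o["clock"],o["ee_pos"],o["grip_width"],o["wrist_force"],o["wrist_torque"]);robot.capture("top")
print([(x["at"],x["score"]) for x in robot.place_of("ring_center","scene")][:2])
w=cv2.imread("pics/s6.png")[90:230,230:370];s=cv2.imread("pics/w6.png")[160:480,160:480]
cv2.imwrite("pics/c6.png",np.hstack([cv2.resize(w,(400,400),interpolation=cv2.INTER_CUBIC),cv2.resize(s,(400,400))]))
```

```text
13.4 [0.58674847 0.09144142 0.21891724] 0.026447049837905166 [-0.21843917  3.55073567  6.25422218] [ 0.65005439  0.12929096 -0.00462182]
13.45 [0.5867446  0.09146607 0.21890851] 0.026445805446328297 [0.58553955 2.73051027 5.53953127] [ 0.69372856  0.11855372 -0.03546403]
13.5 [0.58675509 0.09144307 0.21892541] 0.02609027627898464 [-0.72100726  2.18883731  6.51359825] [ 0.69430641  0.07484575 -0.01060596]
13.55 [0.58676224 0.09146777 0.21890529] 0.02615592718071189 [-0.19632935  2.37978116  5.77235264] [ 0.59534571  0.07468939 -0.05214069]
[([167.2, 300.4], 0.88)]
```

View pics/c6.png

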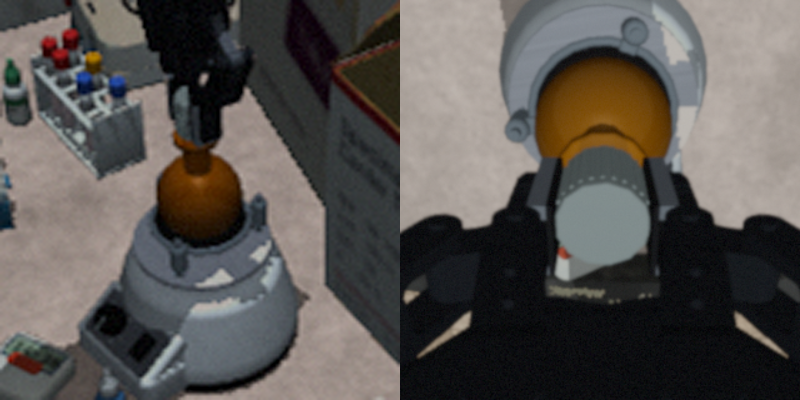

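The ball sits centred in the ring, inside the sleeves and upright. The ring has sunk about 5 px in the scene, from row 162.5 to 167.2, which fits roughly 9 mm. I'll trim the side force and add 1 mm of press.

>>> jog_arm:
  rows:
    - [[1,0,-0.7,0.5,0,0,0],[1,0,-0.7,1,0,0,0],[1,0,-0.7,1,0,0,0],[1,0,-0.7,1,0,0,0],[1,0,-0.7,1,0,0,0],[1,0,-0.7,1,0,0,0],[1,0,-0.7,1,0,0,0],[1,0,-0.7,1,0,0,0]]

```text
clock: 14.45
ee_pos: [0.5868, 0.0916, 0.218]
tool_rot: [0.0, 1.0, 0.024, -0.0]
wrist_force: [-0.7, 1.1, 6.4]
grip_width: 0.0262
grasp_force: 60.0
```

Run:
```python
from h import *
F=[]
for i in range(5):
    o=robot.get_obs();F.append(o["wrist_force"]);robot.capture("top")
print(o["clock"],o["ee_pos"],np.mean(F,0),o["grasp_force"])
```

```text
14.65 [0.58676927 0.0916277  0.21797109] [-0.45085139  1.13944576  6.70431773] 60.02343267015135
```

```bash
python3 -c "
from rig import robot
print(robot.hand_in())"
```

```text
the job is handed in; nothing more can be done
None
```

I handed the job in at about 14.7 s with the round flask seated upright in the mixer ring, still gripped and pressed down about 10 mm (estimated from about 8 N of contact force); no verdict came back.

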